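# Turn a pattern roller number-plate up and photograph it

## Task

The pattern roller lying on the plywood board is to be photographed by the overhead camera. Without lifting it, roll it along the board until its brass number plate faces straight up and let go of it there, lying still on the board; only then press the treadle switch right down to its stop for a moment and let it spring back. Leave everything else on the table where it stands.

Things in the scene. Friction and masses are not known exactly. Their poses are not given: they have to be found in the camera images.
- roller: Grey cylinder 50 mm in diameter, 130 mm long, 0.3 kg, lying across the board; rolls freely, stays where left. Flush black bands ring its ends. A thin brass plate (64 x 15 mm) is flush in its side; a white line on each end face runs from the centre towards it. Origin: middle of the cylinder; z axis along it; x axis out through the plate, which starts 50 degrees or more away from up (may face down).
- board: Fixed plywood board 340 mm long (its x axis, pointing away from the robot within 15 degrees: the rolling direction), 180 mm wide, 12 mm thick, with a lip 10 mm wide and 10 mm high across each short end (the roller's centre can travel between x = -0.135 and 0.135). Origin at the centre of its underside, z up. A flat steel rule lies along one side.
- treadle_base: Fixed base of the treadle switch, a grey plate 140 x 100 mm, 10 mm thick, with two cheeks 39 mm high carrying the hinge at its far end (+x of the base, which points away from the robot within 20 degrees). It stands to the left or the right of the board. Origin at the centre of its underside.
- treadle_pad (a point): Middle of the ribbed pad on top of the treadle, 90 mm from the hinge: the place to press. The treadle is a steel plate 76 mm wide that slopes up towards the robot by 0.2 rad at rest; this point is about 52 mm above the table at rest, 34 mm at the stop (18 mm of travel).
- treadle (a joint): Angle of the treadle (rad): 0 at rest (up), 0.2 at its stop (fully down, level). The spring takes about 3 N at the pad to start and 7 N at the stop, and returns it by itself.
- bulb1: Red rubber slip bulb with a thin metal nozzle, 60 mm in diameter, 100 mm high, the one standing beside the far half of the board (left or right); leave alone. Origin at the centre of its underside.
- spare_roller: Short grey spare roller without a plate, 36 mm in diameter, 85 mm high, standing on end beside the far half of the board, on the other side from the bulb; leave alone. Origin at the centre of its underside.
- tile_stack: Stack of five tiles, 110 x 110 mm, 55 mm high, on the side of the board where the treadle is not; leave alone. Origin at the centre of its underside.
Things that resemble listed ones, but are neither listed nor needed, are in the scene too. Of the things that look like the treadle_base, the smaller one is meant.

How it is judged:
On the way, in this order (a step that is already met when the one before it is completed fails the run):
1. the roller lies still on the board, let go, with its plate facing up (angle between roller's own x axis and vertical below 0.2 rad and x of roller in the frame of board between -0.15 and 0.15 m and y of roller in the frame of board between -0.09 and 0.09 m and z of roller in the frame of board between 0.034 and 0.041 m and linear speed of roller below 0.015 m/s and angular speed of roller below 0.5 rad/s and contact force between each of the arm, the fingers and roller below 0.05 N), for 0.3 s.
2. the treadle is pressed down to its stop for a moment (value of joint treadle above 0.185 rad and angle between roller's own x axis and vertical below 0.2 rad), for 0.2 s.
At the end, for the whole second after the job is handed in: The roller lies still on the board between its lips, plate facing up to within 0.2 rad (11 degrees), and the treadle has been pressed to its stop (0.185 of 0.2 rad) and has sprung back (under 0.03 rad) (angle between roller's own x axis and vertical below 0.2 rad and x of roller in the frame of board between -0.15 and 0.15 m and y of roller in the frame of board between -0.09 and 0.09 m and z of roller in the frame of board between 0.034 and 0.041 m and linear speed of roller below 0.015 m/s and angular speed of roller below 0.5 rad/s and value of joint treadle below 0.03 rad); the robot touches nothing.
It fails at once if the roller is lifted or leaves the board (its centre more than 10 mm above or below its height on the board) (z of roller in the frame of board above 0.047 m or z of roller in the frame of board below 0.027 m).
It fails at once if the treadle is pressed while the plate is not facing up (value of joint treadle above 0.1 rad and angle between roller's own x axis and vertical above 0.2 rad).
It fails at once if the listed red bulb, the spare roller or the tile stack is moved more than 20 mm (distance of any of bulb1, spare_roller, tile_stack from where it was at the start of the episode above 0.02 m).
It also fails if it takes over 53 s, if anything falls off the work surface, if the arm or the gripper's body presses on something with over 40 N, if the wrist force passes 120 N, or if a joint passes its speed limit or range.

## Robot

A 6-joint arm with a two-finger parallel gripper is mounted at the origin on the work surface. World frame = base frame: x ahead of the robot, y to its left, z up, the work surface at z = 0. Lengths are in m, angles in rad, forces in N, time in s.
With the tool pointing down it reaches from about 0.375 to 0.75 m from the base axis. Payload 9 kg.
Tool frame: the origin (TCP) lies at the very end of the fingers, on their centre line; the grasp point (between the pads) lies manip.pinch_z behind it (manip.pinch_z is the distance from the TCP to the grasp point, in m); x points along the fingers, y is the direction in which the jaws open and shut, and the axes are right-handed (so a half turn about x gives the same grasp; the last joint's range is limited). The gripper opens to 85 mm and grips with 20 to 120 N. Pads are 22 mm wide; open, the fingers measure 114 mm over their backs; the gripper's body (76 mm by 85 mm) begins 54 mm behind the grasp point. The pads swing forward as they close: fully open they stand 13 mm farther back than shut.
Start: joints at [-1.45, 0.104, 0.097, 1.564, 0, 1.353], TCP at [0.199, -0.566, 0.231] pointing down, gripper open.
Joint ranges: [-2.99, 2.99], [-0.84, 1.86], [-1.1, 1.16], [-1.84, 2.11], [-1.51, 1.56], [-3.14, 3.14]. Speed limits (rad/s): [2.22, 2.22, 2.57, 3.14, 3.14, 3.14].

## Interface

Orientations are given as a rotation vector (axis times angle).
In Python, from plant import manip gives the robot as it stands.
- The arm moves only by the tool move_arm, never from a script. Its argument "increments" is a list of rows, each a list of 3 entries, a list of its own where there are three numbers: the shift along the tool's x, y, z as a fraction of full scale, then the turn, a rotation vector about the tool's x, y, z as a fraction of full scale, then the closure, from 0 (fully open) to 1 (shut). In form: [[[x, y, z], [wx, wy, wz], gripper], ...]. A call has 1 to 8 rows; each row is the pose to reach, as a shift and turn from the pose measured when the call began, along the tool's axes at that moment; what a row does not reach only later rows make up. Full scale, the value 1, is 750 mm for a shift and 45 degrees for a turn. A row lasts 1/10 s, in which the tool goes at most 50 mm and 8.59 degrees, less where a joint would pass 70% of its speed; a pose out of reach is approached as far as the arm can. A call with a number of a shift or a turn outside -1 to 1 is refused whole. A call with a gripper value outside its range is refused whole. The fingers move at their own pace and stop on an object; "newtons" is the grip in N (left out, the last holds). Time passes only in rows, so rows that repeat a pose let the fingers close. It gives the time, the measured TCP pose, the force and the opening at its end, in the units of the state.
- manip.read_state(): the state, without advancing time (a new reading comes with each control period).
- manip.camera(name): name is "scene" or "side" or "wrist"; returns (picture, depth): 400x640x3 uint8, blue, green, red; 400x640 float32, m along the optical axis (not along the pixel's ray), 0 where there is no reading.
- manip.camera_info(name): a dict with "fx", "fy", "cx", "cy" (pixels), "R" (3x3) and "t" (3): a world point X has camera coordinates R X + t; the wrist camera has in their place "T_tool_cam" (4x4, takes a point from camera to tool coordinates, whose origin is the TCP and whose axes are the tool frame's). Camera axes: x right, y down, z forward; pixel columns grow to the right and rows downward; lengths in m; the calibration is good to about 2 mm. A picture is of the moment at which its call begins: read the wrist's pose just before it. camera_info takes no time and is no camera call.
- manip.sign_off(): hands the job in, once; it reports no verdict.
The state is a dict: "t": time; "joint_positions": joint angles; "joint_vel": joint speeds; "tau": joint torques, N m; "ee_pos": TCP position; "ee_rot": TCP orientation; "ft_force": force on the tool from outside, world axes, zero at the start; "torque": the same for the moment, N m; "grip_width": finger opening in m.
Only numpy, scipy, OpenCV 4.12 (cv2) and the standard library are available. Lean on these libraries where they do the work, as an engineer would, in place of code of your own. Each camera call takes 0.05 s, during which the arm holds its last target.

## Working session

There is one attempt and no reset: what is moved stays moved. The work goes in short steps, Python scripts to look and compute and a tool call to move; the robot and the scene stay as the last step left them, time stands still between calls to the robot, and variables do not carry over. Pictures are saved under pics/ and viewed, and the job is handed in when it is done.

Besides the shell and the picture viewer there is one more tool, called by a JSON object that holds its "op" and its "data", one argument or row to a line. move_arm: Moves the arm, as the interface text tells. Shift numbers are shares of 750 mm and turn numbers shares of 45 degrees, none past 1 either way. Its arguments: {"type":"object","properties":{"increments":{"type":"array","items":{"type":"array"}},"newtons":{"type":"number"}},"required":["increments"]}

```bash
ls; mkdir -p pics; python3 - <<'E'
from plant import manip
import cv2,numpy as np
print(manip.read_state(), manip.pinch_z)
for n in ("scene","side","wrist"):
    i=manip.camera_info(n); print(n,i)
for n in ("scene","side"):
    p,d=manip.camera(n); cv2.imwrite(f"pics/{n}0.png",p); np.save(f"pics/{n}0.npy",d)
E
```

```text
pics
{'t': 0.0, 'joint_positions': array([-1.44971578e+00,  1.04687408e-01,  9.64637897e-02,  1.56385980e+00,
       -1.09206644e-06,  1.35312078e+00]), 'joint_vel': array([ 1.83932129e-03, -9.53710496e-06,  1.09261834e-03,  7.93739563e-04,
        3.88023724e-04, -3.04867188e-03]), 'tau': array([ 1.17934665e-03, -5.56928551e+01,  5.03650153e+01,  1.68560911e-02,
       -1.12171917e-04, -1.97335004e-05]), 'ee_pos': array([ 0.19937181, -0.56557128,  0.23052625]), 'ee_rot': array([ 2.03821968,  0.34988782, -2.03809345]), 'ft_force': array([0.25241548, 0.1387751 , 0.56065942]), 'torque': array([ 0.00369323, -0.01169904, -0.02098916]), 'grip_width': 0.08535962005350743} 0.0187
scene {'fx': 392.3831271968473, 'fy': 392.3831271968473, 'cx': 315.0665131765599, 'cy': 202.40990369358363, 'R': array([[-0.66074503,  0.75060729, -0.00216704],
       [ 0.53079075,  0.46519957, -0.7084141 ],
       [-0.53073268, -0.46923134, -0.70579372]]), 't': array([ 0.32167289, -0.19032849,  1.30636166])}
side {'fx': 471.5957750185137, 'fy': 471.5957750185137, 'cx': 325.0796028888662, 'cy': 198.2237536449153, 'R': array([[-0.99649436, -0.08352728, -0.00470914],
       [-0.0519354 ,  0.66176413, -0.74791106],
       [ 0.06558732, -0.74504458, -0.66378225]]), 't': array([0.49429239, 0.08426328, 1.26064813])}
wrist {'fx': 280.0025076196059, 'fy': 280.0025076196059, 'cx': 320.82770004658994, 'cy': 198.2544047513797, 'T_tool_cam': array([[-9.35533957e-04, -3.14054428e-01,  9.49404519e-01,
        -1.42076494e-01],
       [ 9.99999303e-01,  3.89998248e-04,  1.11439746e-03,
        -2.27260152e-04],
       [-7.20247554e-04,  9.49404900e-01,  3.14053844e-01,
        -8.04491843e-02],
       [ 0.00000000e+00,  0.00000000e+00,  0.00000000e+00,
         1.00000000e+00]])}
```

View pics/scene0.png

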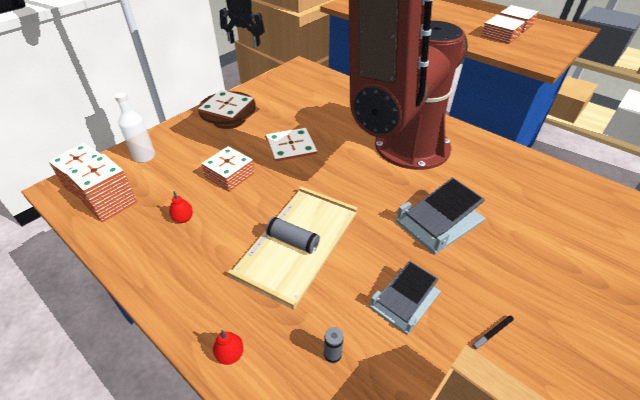

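View pics/side0.png

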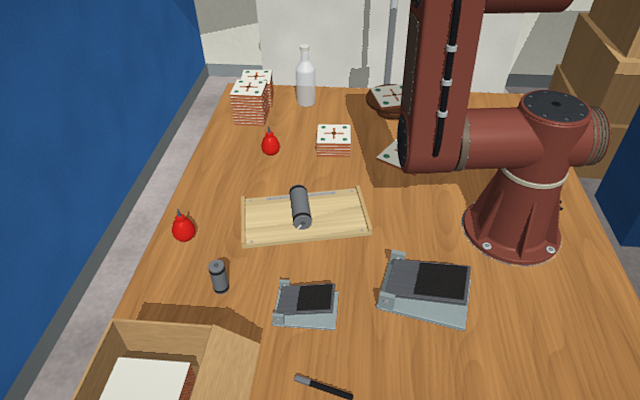

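The scene view shows the board around (295,245) and the roller at (293,235), with no plate visible. Two treadles appear, at (405,295) and (440,215) in scene and at (307,303) and (425,290) in side. I'll measure these next and enlarge the crops.

```bash
cat > h.py <<'E'
import numpy as np,cv2
from plant import manip
def ray(n,u,v,z):
    i=manip.camera_info(n);R=np.array(i['R']);t=np.array(i['t'])
    c=-R.T@t; d=R.T@np.array([(u-i['cx'])/i['fx'],(v-i['cy'])/i['fy'],1])
    return c+d*(z-c[2])/d[2]
def pts(n,dep):
    i=manip.camera_info(n);R=np.array(i['R']);t=np.array(i['t'])
    v,u=np.mgrid[:400,:640]
    P=np.stack([(u-i['cx'])/i['fx']*dep,(v-i['cy'])/i['fy']*dep,dep],-1)
    return (P-t)@R
def proj(n,X):
    i=manip.camera_info(n);c=np.array(i['R'])@np.array(X)+i['t']
    return i['fx']*c[0]/c[2]+i['cx'],i['fy']*c[1]/c[2]+i['cy']
E
python3 - <<'E'
from h import *
s=cv2.imread('pics/scene0.png');d=cv2.imread('pics/side0.png')
a=cv2.resize(s[180:340,220:460],None,fx=3,fy=3,interpolation=cv2.INTER_CUBIC)
b=cv2.resize(d[170:340,230:480],None,fx=3,fy=3,interpolation=cv2.INTER_CUBIC)
cv2.imwrite('pics/c1.png',a);cv2.imwrite('pics/c2.png',b)
for n in('scene','side'):
    i=manip.camera_info(n);print(n,-np.array(i['R']).T@i['t'])
E
```

```text
scene [1.00689719 0.46007655 0.78788754]
side [0.4142533  0.92476354 0.90214499]
```

View pics/c1.png

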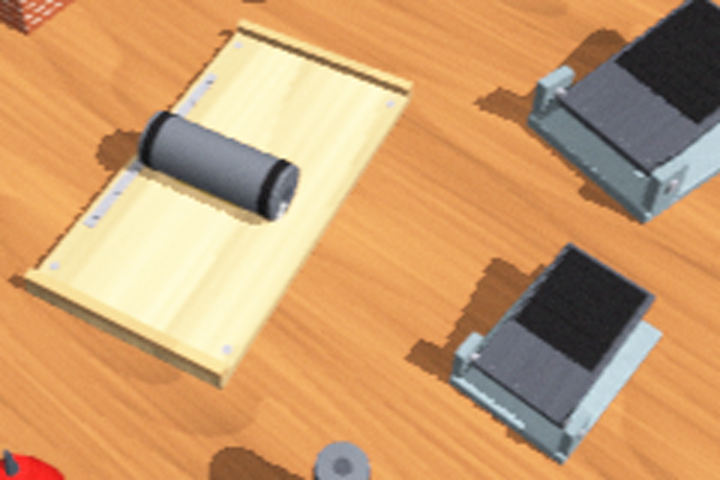

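View pics/c2.png

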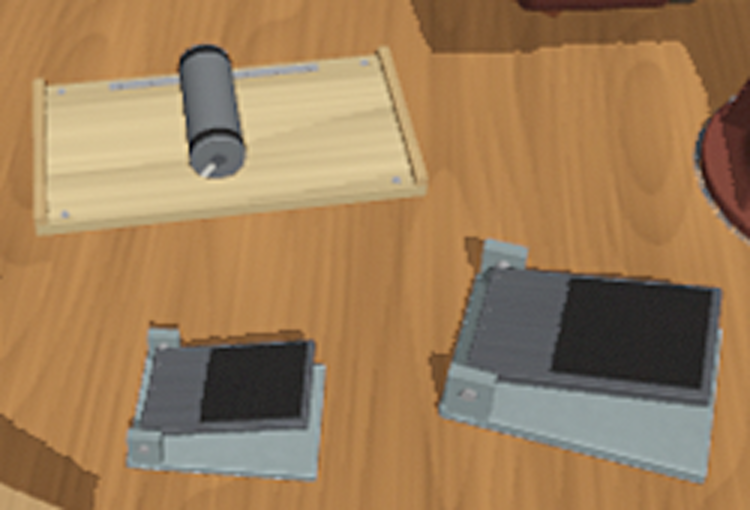

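```bash
python3 - <<'E'
from h import *
for n in('scene','side'):
    im=cv2.imread(f'pics/{n}0.png');P=pts(n,np.load(f'pics/{n}0.npy'))
    hsv=cv2.cvtColor(im,cv2.COLOR_BGR2HSV)
    # board: pale yellow
    m=(P[...,2]>0.004)&(P[...,2]<0.03)&(hsv[...,2]>140)&(hsv[...,1]>40)&(hsv[...,1]<130)&(hsv[...,0]>12)
    m=cv2.morphologyEx(m.astype(np.uint8),cv2.MORPH_OPEN,np.ones((3,3)))
    k,l,st,ce=cv2.connectedComponentsWithStats(m); j=1+np.argmax(st[1:,4]); print(n,st[j],ce[j])
    B=P[l==j]; r=cv2.minAreaRect(B[:,:2].astype(np.float32)); print('board rect',r,cv2.boxPoints(r).round(3).tolist(),'z med',np.median(B[:,2]))
    # roller: points above board within the board rect
    g=P[...,2]>0.03
    box=cv2.boxPoints(r); c=np.array(r[0])
    ins=np.linalg.norm(P[...,:2]-c,axis=-1)<0.12
    gray=(hsv[...,1]<70)
    mm=g&ins&gray&(P[...,2]<0.08)
    k,l2,st,ce=cv2.connectedComponentsWithStats(mm.astype(np.uint8));j2=1+np.argmax(st[1:,4]);print('roller',st[j2],ce[j2])
    Q=P[l2==j2]; print('zmax',np.percentile(Q[:,2],[50,95,99]),cv2.minAreaRect(Q[:,:2].astype(np.float32)))
    T=Q[Q[:,2]>np.percentile(Q[:,2],80)]; print('top ridge',T.mean(0),cv2.fitLine(T[:,:2].astype(np.float32),cv2.DIST_L2,0,.01,.01).ravel())
    # white line
    w=(hsv[...,2]>170)&(hsv[...,1]<40)&ins&(P[...,2]>0.012)&(P[...,2]<0.06)
    vv,uu=np.nonzero(w);
    for a,b in zip(uu,vv): print((a,b),P[b,a].round(3),im[b,a])
E
```

```text
scene [ 229  187  128  120 6121] [296.75183793 247.8926646 ]
board rect ((0.5536856055259705, -0.00020971894264221191), (0.34356749057769775, 0.1822410672903061), 12.73865032196045) [[0.3659999966621399, 0.050999999046325684], [0.4059999883174896, -0.12700000405311584], [0.7409999966621399, -0.050999999046325684], [0.7009999752044678, 0.12700000405311584]] z med 0.012309706906030476
roller [ 266  217   54   36 1012] [292.39920949 234.10079051]
zmax [0.056207   0.06299382 0.06411769] ((0.5668125152587891, -0.005134366452693939), (0.049763619899749756, 0.13232064247131348), 13.062543869018555)
top ridge [ 0.56559123 -0.00214432  0.0623075 ] [ 0.21565178 -0.97647035  0.5655912  -0.00214432]
(np.int64(288), np.int64(207)) [ 0.487 -0.1    0.013] [215 205 205]
(np.int64(289), np.int64(207)) [ 0.486 -0.097  0.014] [172 164 164]
(np.int64(290), np.int64(207)) [ 0.484 -0.095  0.014] [159 165 171]
(np.int64(287), np.int64(208)) [ 0.492 -0.099  0.013] [227 219 219]
(np.int64(289), np.int64(208)) [ 0.488 -0.095  0.012] [210 209 214]
(np.int64(286), np.int64(209)) [ 0.496 -0.098  0.013] [228 219 
[... 9572 characters left out ...]
97)) [ 0.608 -0.071  0.013] [169 170 173]
(np.int64(283), np.int64(198)) [ 0.621 -0.06   0.017] [151 163 171]
(np.int64(272), np.int64(199)) [ 0.651 -0.056  0.015] [154 165 172]
(np.int64(274), np.int64(199)) [ 0.646 -0.058  0.013] [150 167 177]
(np.int64(300), np.int64(225)) [0.557 0.057 0.031] [191 200 201]
(np.int64(299), np.int64(226)) [0.559 0.061 0.031] [195 203 204]
(np.int64(300), np.int64(226)) [0.557 0.059 0.029] [184 192 193]
(np.int64(298), np.int64(227)) [0.562 0.06  0.026] [197 202 203]
(np.int64(299), np.int64(227)) [0.56  0.058 0.024] [185 191 191]
(np.int64(297), np.int64(228)) [0.565 0.059 0.021] [180 193 198]
(np.int64(298), np.int64(228)) [0.562 0.062 0.025] [190 199 201]
```

```bash
python3 - <<'E'
from h import *
for n,u0,u1,v0,v1 in(('scene',370,442,258,332),('side',270,342,275,332)):
    im=cv2.imread(f'pics/{n}0.png');P=pts(n,np.load(f'pics/{n}0.npy'))
    dark=(im.max(-1)<55); M=np.zeros_like(dark);M[v0:v1,u0:u1]=1
    k,l,st,ce=cv2.connectedComponentsWithStats((dark&M&(P[...,2]>.03)).astype(np.uint8));j=1+np.argmax(st[1:,4])
    Q=P[l==j];r=cv2.minAreaRect(Q[:,:2].astype(np.float32));print(n,'pad px',ce[j],'z',Q[:,2].min(),Q[:,2].max(),Q.mean(0),r)
    print('ray',ray(n,*ce[j],.052), 'box',cv2.boxPoints(r).round(3).tolist())
    A=M&(P[...,2]>.006)&(P[...,2]<.09);r=cv2.minAreaRect(P[A][:,:2].astype(np.float32));print('base all',r)
# pixel extents: large-thing check
    R=(P[...,2]>.006)&(P[...,2]<.1)
for n in('scene','side'):
    for nm,uvs in dict(c=0).items(): pass
from h import *
# end face line, plane through end face
c=np.array([.5645,-.0035,.037]);a=np.array([np.cos(np.radians(12.85)),np.sin(np.radians(12.85)),0]);b=np.array([-a[1],a[0],0])
for n,uv in(('scene',[(314,248),(313,251),(313,253)]),('side',[(300,225),(299,226.5),(297.5,228)])):
    i=manip.camera_info(n);R=np.array(i['R']);o=-R.T@i['t']
    for u,v in uv:
        d=R.T@np.array([(u-i['cx'])/i['fx'],(v-i['cy'])/i['fy'],1]); e=c+.065*b
        X=o+d*((e-o)@b)/(d@b)-e; print(n,(u,v),'along board x,z',(X@a).round(4),X[2].round(4),'ang from up',np.degrees(np.arctan2(X@a,X[2])).round(1))
E
```

```text
scene pad px [413.14918919 282.52756757] z 0.03716128906969226 0.7878875415807468 [0.49770815 0.29823556 0.05079681] ((0.7348771691322327, 0.35495877265930176), (0.578120231628418, 0.07717131823301315), 13.524947166442871)
ray [0.49883909 0.2986973  0.052     ] box [[0.4449999928474426, 0.32499998807907104], [0.46299999952316284, 0.25], [1.024999976158142, 0.38499999046325684], [1.0069999694824219, 0.46000000834465027]]
base all ((0.5168323516845703, 0.29805681109428406), (0.14052367210388184, 0.1022876501083374), 0.6609435081481934)
side pad px [314.25602028 297.13181242] z 0.0375397627684083 0.902144985613644 [0.49473486 0.29787047 0.05135143] ((0.47474953532218933, 0.5937952399253845), (0.07474823296070099, 0.6687390208244324), 3.9807353019714355)
ray [0.49461783 0.29861924 0.052     ] box [[0.414000004529953, 0.925000011920929], [0.460999995470047, 0.257999986410141], [0.5350000262260437, 0.2630000114440918], [0.48899999260902405, 0.9300000071525574]]
base all ((0.5141266584396362, 0.29906654357910156), (0.10916019231081009, 0.14026030898094177), 89.91238403320312)
scene (314, 248) along board x,z 0.0119 -0.0001 ang from up 90.3
scene (313, 251) along board x,z 0.017 -0.006 ang from up 109.5
scene (313, 253) along board x,z 0.0171 -0.0138 ang from up 128.8
side (300, 225) along board x,z 0.0064 -0.002 ang from up 107.1
side (299, 226.5) along board x,z 0.0092 -0.0071 ang from up 127.5
side (297.5, 228) along board x,z 0.0134 -0.012 ang from up 132.0
```

```bash
cat >> h.py <<'E'
from scipy.spatial.transform import Rotation as Ro
def plan(pos,yaw):
    """increments from measured pose to TCP pos, tool down, jaw axis (y) along yaw (deg)"""
    s=manip.read_state();R0=Ro.from_rotvec(s['ee_rot'])
    best=None
    for k in(0,180):
        y=np.array([np.cos(np.radians(yaw+k)),np.sin(np.radians(yaw+k)),0]);x=np.array([0,0,-1.]);z=np.cross(x,y)
        R=Ro.from_matrix(np.stack([x,y,z],1)); w=(R0.inv()*R).as_rotvec()
        print('opt',k,'shift',(R0.inv().apply(np.array(pos)-s['ee_pos'])/.75).round(4),'turn',(np.degrees(w)/45).round(4))
    M=R0.as_matrix();print('t',s['t'],'pos',s['ee_pos'].round(4),'x',M[:,0].round(3),'y yaw',np.degrees(np.arctan2(M[1,1],M[0,1])).round(2),'q',s['joint_positions'].round(3),'F',s['ft_force'].round(2),s['grip_width'].round(4))
E
python3 - <<'E'
from h import *
print('bottle base',ray('side',306,104,0),ray('scene',142,158,0), 'top', ray('scene',121,97,.2),ray('side',304,47,.2))
plan([.5655,-.005,.15],12.85)
E
```

```text
bottle base [ 0.61827712 -0.60855105  0.        ] [ 0.62929221 -0.61575434  0.        ] top [ 0.61087157 -0.64325955  0.2       ] [ 0.62433306 -0.65521462  0.2       ]
opt 0 shift [ 0.1083 -0.5426 -0.7088] turn [-1.8542e+00 -1.4000e-03  1.0000e-03]
opt 180 shift [ 0.1083 -0.5426 -0.7088] turn [2.1458e+00 1.1000e-03 1.5000e-03]Traceback (most recent call last):
  File "<stdin>", line 3, in <module>
  File "h.py", line 24, in plan
    M=R0.as_matrix();print('t',s['t'],'pos',s['ee_pos'].round(4),'x',M[:,0].round(3),'y yaw',np.degrees(np.arctan2(M[1,1],M[0,1])).round(2),'q',s['joint_positions'].round(3),'F',s['ft_force'].round(2),s['grip_width'].round(4))
                                                                                                                                                                                                         ^^^^^^^^^^^^^^^^^^^^^
AttributeError: 'float' object has no attribute 'round'
```

{"op": "move_arm", "data": {
  "increments": [
    [[0, -0.54, -0.71], [-1, 0, 0], 0],
    [[0, -0.54, -0.71], [-1, 0, 0], 0],
    [[0, -0.54, -0.71], [-1, 0, 0], 0],
    [[0, -0.54, -0.71], [-1, 0, 0], 0],
    [[0, -0.54, -0.71], [-1, 0, 0], 0],
    [[0, -0.54, -0.71], [-1, 0, 0], 0],
    [[0, -0.54, -0.71], [-1, 0, 0], 0],
    [[0, -0.54, -0.71], [-1, 0, 0], 0]
  ]
}}

```text
t: 0.9
ee_pos: [0.4197, -0.2297, 0.2311]
ee_rot: [1.531, 0.965, -1.53]
ft_force: [0.5, -1.0, -1.1]
grip_width: 0.0853
```

```bash
sed -i "s/s\['grip_width'\].round(4)/s['grip_width']/" h.py; python3 - <<'E'
from h import *
plan([.5655,-.005,.15],12.85)
E
```

```text
opt 0 shift [ 0.1085  0.0458 -0.3541] turn [-8.545e-01 -1.500e-03  3.000e-04]
opt 180 shift [ 0.1085  0.0458 -0.3541] turn [3.1455e+00 3.0000e-04 2.0000e-03]
t 0.9 pos [ 0.4197 -0.2297  0.2311] x [-0.     0.001 -1.   ] y yaw -25.6 q [-7.760e-01 -2.670e-01 -2.560e-01  1.583e+00  1.000e-03  1.242e+00] F [ 0.54 -0.99 -1.05] 0.08530469531967101
```

{"op": "move_arm", "data": {
  "increments": [
    [[0.03, 0.046, -0.354], [-0.854, 0, 0], 0],
    [[0.06, 0.046, -0.354], [-0.854, 0, 0], 0],
    [[0.1, 0.046, -0.354], [-0.854, 0, 0], 0],
    [[0.1085, 0.046, -0.354], [-0.854, 0, 0], 0],
    [[0.1085, 0.046, -0.354], [-0.854, 0, 0], 0],
    [[0.1085, 0.046, -0.354], [-0.854, 0, 0], 0],
    [[0.1085, 0.046, -0.354], [-0.854, 0, 0], 0],
    [[0.1085, 0.046, -0.354], [-0.854, 0, 0], 0]
  ]
}}

```text
t: 1.7
ee_pos: [0.5651, -0.0045, 0.1492]
ee_rot: [1.042, 1.31, -1.042]
ft_force: [-0.0, 0.2, -0.1]
grip_width: 0.0852
```

```bash
python3 - <<'E'
from h import *
plan([.5655,-.005,.03],12.85)
p,d=manip.camera('wrist');cv2.imwrite('pics/w1.png',p)
E
```

```text
opt 0 shift [0.1589 0.0006 0.0011] turn [ 0.0015 -0.0021  0.0019]
opt 180 shift [0.1589 0.0006 0.0011] turn [-3.9985e+00 -2.9000e-03 -3.4000e-03]
t 1.7 pos [ 0.5651 -0.0045  0.1492] x [-0.002  0.001 -1.   ] y yaw 12.92 q [-2.400e-01  1.000e-03 -1.580e-01  1.414e+00  1.000e-03  1.106e+00] F [-0.04  0.21 -0.05] 0.08522079375201712
```

View pics/w1.png

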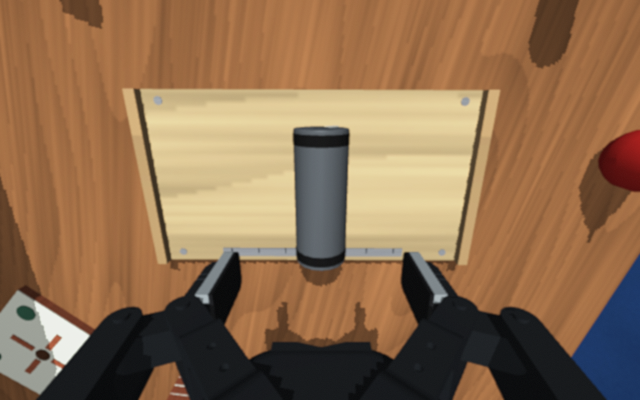

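The wrist view shows the roller centred between the jaws at (321,197), with its axis square to the jaw direction. Next I lower the gripper to straddle it.

{"op": "move_arm", "data": {
  "increments": [
    [[0.05, 0, 0], [0, 0, 0], 0],
    [[0.1, 0, 0], [0, 0, 0], 0],
    [[0.145, 0, 0], [0, 0, 0], 0],
    [[0.17, 0, 0], [0, 0, 0], 0],
    [[0.173, 0, 0], [0, 0, 0], 0.1],
    [[0.173, 0, 0], [0, 0, 0], 0.2],
    [[0.173, 0, 0], [0, 0, 0], 0.25],
    [[0.173, 0, 0], [0, 0, 0], 0.25]
  ],
  "newtons": 20
}}

```text
t: 2.55
ee_pos: [0.5664, -0.0057, 0.022]
ee_rot: [1.044, 1.305, -1.041]
ft_force: [-0.4, 0.6, 0.6]
grip_width: 0.0641
```

```bash
python3 - <<'E'
from h import *
plan([.5655,-.005,.03],12.85)
p,d=manip.camera('wrist');q,d=manip.camera('side');cv2.imwrite('pics/w2.png',np.hstack([cv2.resize(p,(400,250)),cv2.resize(q[150:275,200:400],(400,250))]))
E
```

```text
opt 0 shift [-0.0107 -0.001  -0.0012] turn [-0.0006  0.0001 -0.0026]
opt 180 shift [-0.0107 -0.001  -0.0012] turn [ 3.9994e+00 -4.1000e-03 -2.0000e-04]
t 2.55 pos [ 0.5664 -0.0057  0.022 ] x [ 0.002  0.    -1.   ] y yaw 12.82 q [-2.410e-01  7.300e-02 -3.200e-01  1.176e+00  1.000e-03  1.106e+00] F [-0.36  0.56  0.56] 0.06411745753818412
```

View pics/w2.png

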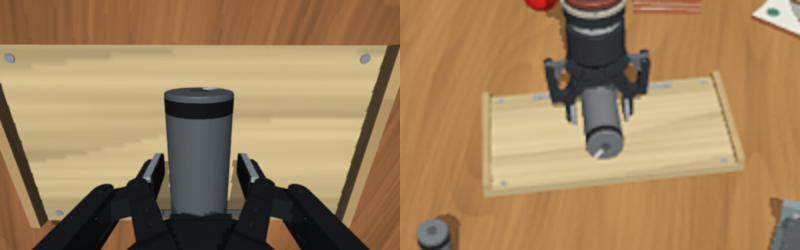

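{"op": "move_arm", "data": {
  "increments": [
    [[0, -0.009, 0], [0, 0, 0], 0.25],
    [[0, -0.018, 0], [0, 0, 0], 0.25],
    [[0, -0.027, 0], [0, 0, 0], 0.25],
    [[0, -0.036, 0], [0, 0, 0], 0.25],
    [[0, -0.045, 0], [0, 0, 0], 0.25],
    [[0, -0.054, 0], [0, 0, 0], 0.25],
    [[0, -0.06, 0], [0, 0, 0], 0.25],
    [[0, -0.06, 0], [0, 0, 0], 0.25]
  ]
}}

```text
t: 3.45
ee_pos: [0.5216, -0.0155, 0.0213]
ee_rot: [1.044, 1.306, -1.042]
ft_force: [-0.1, 0.1, 0.6]
grip_width: 0.0641
```

```bash
python3 - <<'E'
from h import *
plan([.5655,-.005,.03],12.85)
p,d=manip.camera('wrist');q,d=manip.camera('side');cv2.imwrite('pics/w3.png',np.hstack([cv2.resize(p,(400,250)),cv2.resize(q[150:275,200:400],(400,250))]))
E
```

```text
opt 0 shift [-0.0116  0.0602 -0.0007] turn [-0.0006 -0.0005 -0.0013]
opt 180 shift [-0.0116  0.0602 -0.0007] turn [ 3.9994e+00 -2.0000e-03  8.0000e-04]
t 3.45 pos [ 0.5216 -0.0155  0.0213] x [ 0.001  0.001 -1.   ] y yaw 12.82 q [-2.810e-01 -6.100e-02 -4.560e-01  1.176e+00  1.000e-03  1.066e+00] F [-0.07  0.06  0.58] 0.06405841033653757
```

View pics/w3.png

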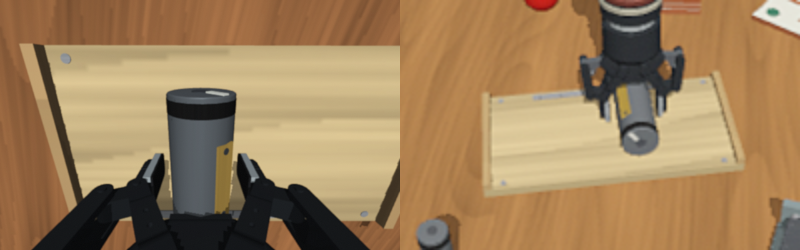

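{"op": "move_arm", "data": {
  "increments": [
    [[0, -0.007, 0], [0, 0, 0], 0.25],
    [[0, -0.014, 0], [0, 0, 0], 0.25],
    [[0, -0.02, 0], [0, 0, 0], 0.25],
    [[0, -0.024, 0], [0, 0, 0], 0.25],
    [[0, -0.024, 0], [0, 0, 0], 0.25],
    [[0, -0.024, 0], [0, 0, 0], 0.25]
  ]
}}

```text
t: 4.15
ee_pos: [0.5047, -0.0195, 0.0214]
ee_rot: [1.044, 1.306, -1.041]
ft_force: [-0.8, -0.5, 0.6]
grip_width: 0.0641
```

```bash
python3 - <<'E'
from h import *
plan([.5655,-.005,.03],12.85)
p,d=manip.camera('wrist');q,d=manip.camera('side');cv2.imwrite('pics/w4.png',np.hstack([cv2.resize(p[100:350,160:480],(400,312)),cv2.resize(q[180:242,280:360],(400,312),interpolation=cv2.INTER_CUBIC)]))
E
```

```text
opt 0 shift [-0.0113  0.0834 -0.0009] turn [-0.0006 -0.0002 -0.002 ]
opt 180 shift [-0.0113  0.0834 -0.0009] turn [ 3.9994e+00 -3.2000e-03  3.0000e-04]
t 4.15 pos [ 0.5047 -0.0195  0.0214] x [ 0.002  0.    -1.   ] y yaw 12.82 q [-2.990e-01 -1.150e-01 -5.060e-01  1.178e+00  1.000e-03  1.048e+00] F [-0.81 -0.47  0.61] 0.06410231625395123
```

View pics/w4.png

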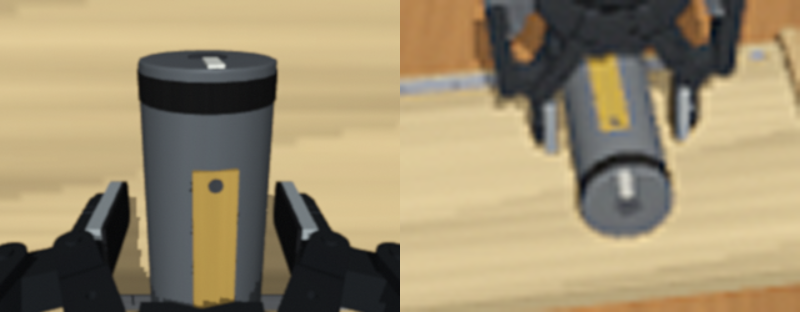

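{"op": "move_arm", "data": {
  "increments": [
    [[0, -0.002, 0], [0, 0, 0], 0.25],
    [[0, -0.004, 0], [0, 0, 0], 0.25],
    [[0, -0.006, 0], [0, 0, 0], 0.25],
    [[0, -0.007, 0], [0, 0, 0], 0.25],
    [[0, -0.007, 0], [0, 0, 0], 0.25],
    [[0, -0.007, 0], [0, 0, 0], 0.25]
  ]
}}

```text
t: 4.85
ee_pos: [0.4997, -0.0207, 0.0214]
ee_rot: [1.044, 1.306, -1.041]
ft_force: [0.1, 0.2, -0.2]
grip_width: 0.064
```

```bash
python3 - <<'E'
from h import *
plan([.5655,-.005,.03],12.85)
p,d=manip.camera('wrist');q,d=manip.camera('side');cv2.imwrite('pics/w5.png',np.hstack([cv2.resize(p[100:350,160:480],(400,312)),cv2.resize(q[180:242,280:360],(400,312),interpolation=cv2.INTER_CUBIC)]))
E
```

```text
opt 0 shift [-0.0113  0.0902 -0.0009] turn [-0.0005 -0.0002 -0.0021]
opt 180 shift [-0.0113  0.0902 -0.0009] turn [ 3.9995e+00 -3.4000e-03  3.0000e-04]
t 4.85 pos [ 0.4997 -0.0207  0.0214] x [ 0.002  0.    -1.   ] y yaw 12.83 q [-3.040e-01 -1.310e-01 -5.210e-01  1.180e+00  1.000e-03  1.043e+00] F [ 0.09  0.22 -0.16] 0.06404007503806171
```

View pics/w5.png

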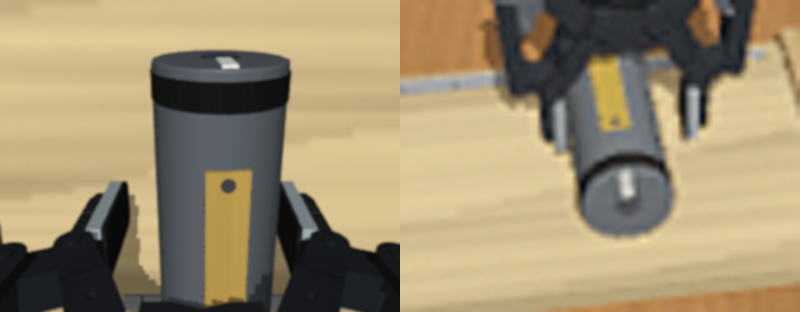

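{"op": "move_arm", "data": {
  "increments": [
    [[0, -0.001, 0], [0, 0, 0], 0.25],
    [[0, -0.002, 0], [0, 0, 0], 0.25],
    [[0, -0.003, 0], [0, 0, 0], 0.25],
    [[0, -0.004, 0], [0, 0, 0], 0.25],
    [[0, -0.004, 0], [0, 0, 0], 0.25],
    [[0, -0.004, 0], [0, 0, 0], 0.25]
  ]
}}

```text
t: 5.55
ee_pos: [0.4967, -0.0214, 0.0214]
ee_rot: [1.044, 1.306, -1.041]
ft_force: [0.3, -0.1, -0.1]
grip_width: 0.064
```

```bash
python3 - <<'E'
from h import *
plan([.5655,-.005,.03],12.85)
p,d=manip.camera('wrist');q,d=manip.camera('side');cv2.imwrite('pics/w6.png',np.hstack([cv2.resize(p[100:350,160:480],(400,312)),cv2.resize(q[180:242,280:360],(400,312),interpolation=cv2.INTER_CUBIC)]))
E
```

```text
opt 0 shift [-0.0113  0.0943 -0.0009] turn [-0.0006 -0.0002 -0.002 ]
opt 180 shift [-0.0113  0.0943 -0.0009] turn [ 3.9994e+00 -3.2000e-03  3.0000e-04]
t 5.55 pos [ 0.4967 -0.0214  0.0214] x [ 0.002  0.    -1.   ] y yaw 12.82 q [-3.070e-01 -1.410e-01 -5.300e-01  1.181e+00  1.000e-03  1.040e+00] F [ 0.34 -0.09 -0.15] 0.06403396713555634
```

View pics/w6.png

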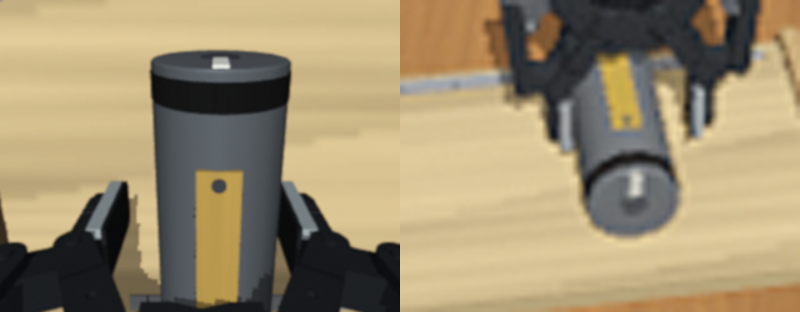

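{"op": "move_arm", "data": {
  "increments": [
    [[0, 0.003, 0], [0, 0, 0], 0.2],
    [[0, 0.006, 0], [0, 0, 0], 0],
    [[0, 0.009, 0], [0, 0, 0], 0],
    [[0, 0.009, 0], [0, 0, 0], 0],
    [[-0.04, 0.009, 0], [0, 0, 0], 0],
    [[-0.1, 0.009, 0], [0, 0, 0], 0],
    [[-0.16, 0.009, 0], [0, 0, 0], 0],
    [[-0.2, 0.009, 0], [0, 0, 0], 0]
  ]
}}

```text
t: 6.45
ee_pos: [0.5038, -0.0201, 0.1748]
ee_rot: [1.044, 1.303, -1.04]
ft_force: [-0.1, 0.3, -0.4]
grip_width: 0.0856
```

```bash
python3 - <<'E'
from h import *
plan([.4965,.298,.16],0)
p,d=manip.camera('wrist');q,d2=manip.camera('side');s,d3=manip.camera('scene')
np.save('pics/w7.npy',d)
cv2.imwrite('pics/w7full.png',p);cv2.imwrite('pics/side7.png',q);np.save('pics/side7.npy',d2);cv2.imwrite('pics/scene7.png',s);np.save('pics/scene7.npy',d3)
cv2.imwrite('pics/w7.png',np.hstack([cv2.resize(p[100:350,160:480],(400,312)),cv2.resize(q[170:242,290:380],(400,312),interpolation=cv2.INTER_CUBIC)]))
E
```

```text
opt 0 shift [ 0.0195  0.0846 -0.4157] turn [ 0.2852  0.0011 -0.0055]
opt 180 shift [ 0.0195  0.0846 -0.4157] turn [-3.7148e+00  8.0000e-03  1.7000e-03]
t 6.45 pos [ 0.5038 -0.0201  0.1748] x [ 0.004 -0.    -1.   ] y yaw 12.83 q [-3.000e-01 -2.000e-01 -3.000e-01  1.466e+00  1.000e-03  1.046e+00] F [-0.11  0.29 -0.39] 0.08555334795120235
```

View pics/w7.png

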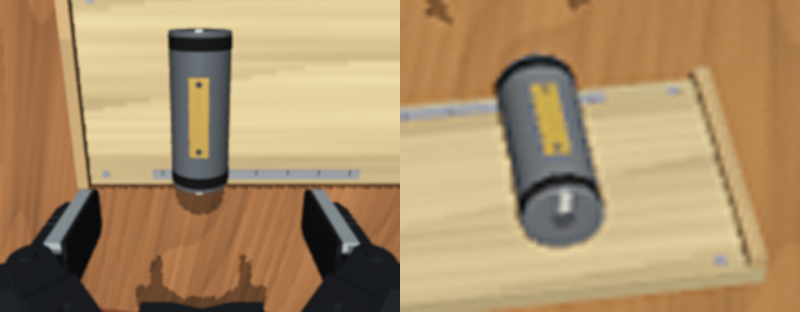

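```bash
python3 - <<'E'
from h import *
s=manip.read_state();i=manip.camera_info('wrist');Tt=np.eye(4);Tt[:3,:3]=Ro.from_rotvec(s['ee_rot']).as_matrix();Tt[:3,3]=s['ee_pos'];T=Tt@i['T_tool_cam']
a=np.array([np.cos(np.radians(12.85)),np.sin(np.radians(12.85)),0]);b=np.array([-a[1],a[0],0]);B=np.array([.5535,-.001,0])
v,u=np.mgrid[:400,:640]
def cloud(n):
    if n=='wrist':
        d=np.load('pics/w7.npy');P=np.stack([(u-i['cx'])/i['fx']*d,(v-i['cy'])/i['fy']*d,d],-1);return P@T[:3,:3].T+T[:3,3]
    return pts(n,np.load(f'pics/{n}7.npy'))
for n,f in(('wrist','w7full'),('side','side7'),('scene','scene7')):
    im=cv2.imread(f'pics/{f}.png');P=cloud(n);hsv=cv2.cvtColor(im,cv2.COLOR_BGR2HSV)
    X=(P-B)@a;Y=(P-B)@b
    on=(abs(X)<.15)&(abs(Y)<.085)&(P[...,2]>.03)&(P[...,2]<.075)&(hsv[...,2]>0)
    br=on&(hsv[...,1]>90)&(hsv[...,0]>14)&(hsv[...,0]<32)&(P[...,2]>.05)&(abs(Y)<.045)
    # circle fit to cylinder body, known radius
    body=on&(abs(Y)<.04)
    from scipy.optimize import least_squares
    xs,zs=X[body],P[...,2][body]
    r=least_squares(lambda q:np.hypot(xs-q[0],zs-q[1])-.025,[np.median(xs),.037],loss='soft_l1',f_scale=.002).x
    bx,bz=X[br].mean(),P[...,2][br].mean()
    # yaw of roller
    k=np.polyfit(Y[br],X[br],1)[0]
    print(n,body.sum(),br.sum(),'centre xz',r.round(4),'plate xz',bx.round(4),bz.round(4),'angle deg',np.degrees(np.arctan2(bx-r[0],bz-r[1])).round(1),'yroller',Y[br].mean().round(4),'yaw',np.degrees(k).round(1))
E
```

```text
wrist 3854 1009 centre xz [-0.0531  0.0357] plate xz -0.0539 0.0612 angle deg -1.9 yroller -0.0078 yaw 0.2
side 370 90 centre xz [-0.0548  0.0379] plate xz -0.0547 0.0633 angle deg 0.2 yroller -0.0088 yaw -0.3
scene 534 115 centre xz [-0.0538  0.0377] plate xz -0.0538 0.0628 angle deg 0.1 yroller -0.0075 yaw 0.5
```

All three views put the plate within 2° of straight up, with the roller at board x ≈ -0.054. Treadle candidates, by centre pixel in the side view: small at (307,303) and large at (425,290). The small one measures 140 x 102 mm and matches the description. The earlier enlarged crop shows its black ribbed pad at scene (413,282) and side (314,297), which gives (0.4965, 0.298, 0.052).

{"op": "move_arm", "data": {
  "increments": [
    [[0, 0.084, -0.416], [0, 0, 0], 1],
    [[0, 0.084, -0.416], [0, 0, 0], 1],
    [[0, 0.084, -0.416], [0, 0, 0], 1],
    [[0, 0.084, -0.416], [0, 0, 0], 1],
    [[0, 0.084, -0.416], [0, 0, 0], 1],
    [[0, 0.084, -0.416], [0, 0, 0], 1],
    [[0, 0.084, -0.416], [0, 0, 0], 1],
    [[0.05, 0.084, -0.416], [0, 0, 0], 1]
  ]
}}

```text
t: 7.4
ee_pos: [0.4984, 0.3015, 0.1386]
ee_rot: [1.046, 1.3, -1.032]
ft_force: [0.9, -0.5, -0.0]
grip_width: 0.0
```

```bash
python3 - <<'E'
from h import *
plan([.4965,.298,.07],12.8)
p,d=manip.camera('wrist');cv2.imwrite('pics/w8.png',p)
E
```

```text
opt 0 shift [ 0.0914 -0.0045  0.0038] turn [ 0.0055  0.0011 -0.0144]
opt 180 shift [ 0.0914 -0.0045  0.0038] turn [-3.9944e+00  2.2500e-02  1.7000e-03]
t 7.4 pos [0.4984 0.3015 0.1386] x [ 0.011  0.002 -1.   ] y yaw 13.05 q [ 0.321  0.039 -0.139  1.382 -0.002  1.664] F [ 0.91 -0.53 -0.01] 3.624955936813923e-05
```

View pics/w8.png

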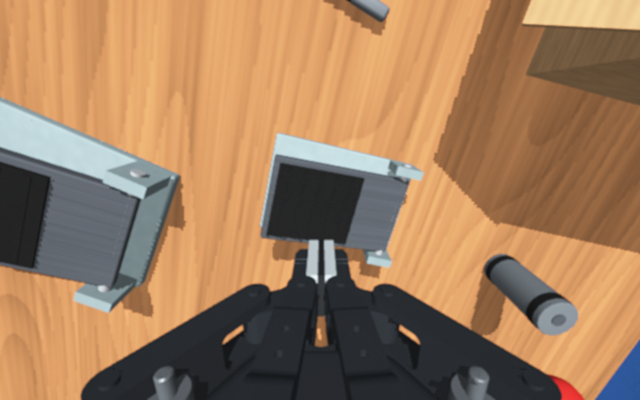

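{"op": "move_arm", "data": {
  "increments": [
    [[0.05, -0.0045, 0.004], [0, 0, -0.014], 1],
    [[0.09, -0.0045, 0.004], [0, 0, -0.014], 1],
    [[0.11, -0.0045, 0.004], [0, 0, -0.014], 1],
    [[0.12, -0.0045, 0.004], [0, 0, -0.014], 1],
    [[0.13, -0.0045, 0.004], [0, 0, -0.014], 1],
    [[0.138, -0.0045, 0.004], [0, 0, -0.014], 1],
    [[0.139, -0.0045, 0.004], [0, 0, -0.014], 1]
  ]
}}

```text
t: 8.15
ee_pos: [0.492, 0.2948, 0.0331]
ee_rot: [1.032, 1.312, -1.049]
ft_force: [-36.3, -15.4, 75.8]
grip_width: 0.0
```

```bash
python3 - <<'E'
from h import *
plan([.4965,.298,.032],12.8)
q,d=manip.camera('side');cv2.imwrite('pics/s9.png',cv2.resize(q[160:350,230:430],(600,570),interpolation=cv2.INTER_CUBIC))
E
```

```text
opt 0 shift [ 0.0014  0.0068 -0.0028] turn [0.0047 0.0045 0.0133]
opt 180 shift [ 0.0014  0.0068 -0.0028] turn [-3.9952 -0.0208  0.007 ]
t 8.15 pos [0.492  0.2948 0.0331] x [-0.009 -0.006 -1.   ] y yaw 13.01 q [ 0.313  0.101 -0.269  1.212 -0.003  1.657] F [-36.27 -15.45  75.76] 1.756252634245353e-05
```

View pics/s9.png

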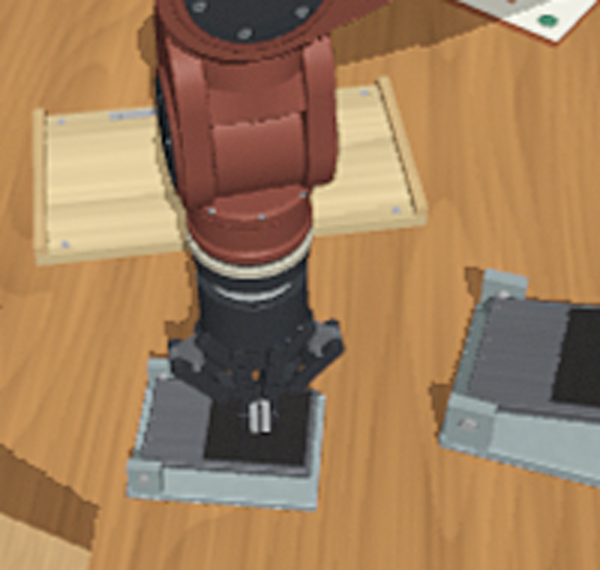

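The treadle plate looks level, at its stop, with the fingertips on the pad at (260,415) in the crop. The contact force is already high at 76 N, so I'll hold without pressing further.

{"op": "move_arm", "data": {
  "increments": [
    [[0, 0, 0], [0, 0, 0], 1],
    [[0, 0, 0], [0, 0, 0], 1],
    [[0, 0, 0], [0, 0, 0], 1],
    [[0, 0, 0], [0, 0, 0], 1]
  ]
}}

```text
t: 8.6
ee_pos: [0.4937, 0.2953, 0.0358]
ee_rot: [1.035, 1.31, -1.046]
ft_force: [-1.1, 0.5, 5.7]
grip_width: -0.0001
```

```bash
python3 - <<'E'
from h import *
plan([.4965,.298,.032],12.8)
q,d=manip.camera('side');cv2.imwrite('pics/s10.png',cv2.resize(q[265:345,260:360],(600,480),interpolation=cv2.INTER_CUBIC))
P=pts('side',d)
for n,(u,v) in {'front':(333,305),'front2':(332,312),'rear':(285,300),'mid':(300,300)}.items(): print(n,P[v-1:v+2,u-1:u+2].reshape(-1,3).mean(0).round(4))
E
```

```text
opt 0 shift [ 0.005   0.0044 -0.0026] turn [0.0044 0.0037 0.0083]
opt 180 shift [ 0.005   0.0044 -0.0026] turn [-3.9955 -0.013   0.0059]
t 8.6 pos [0.4937 0.2953 0.0358] x [-0.006 -0.004 -1.   ] y yaw 13.0 q [ 0.313  0.099 -0.266  1.213 -0.002  1.657] F [-1.06  0.49  5.65] -0.00010401605982576225
front [0.4528 0.3044 0.0358]
front2 [0.4537 0.3232 0.0364]
rear [0.5608 0.2975 0.0328]
mid [0.527  0.2969 0.0358]
```

View pics/s10.png

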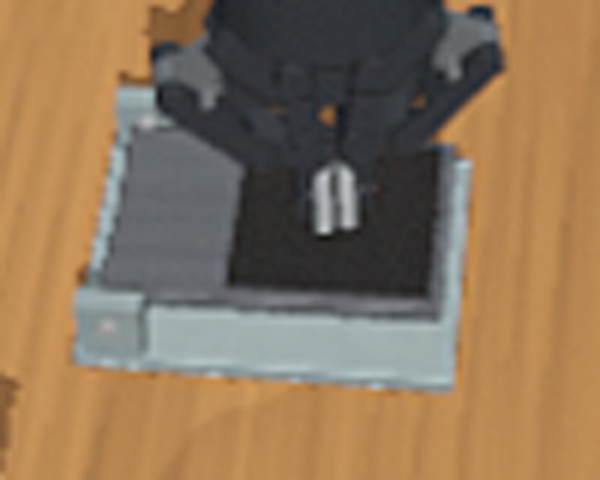

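The tool rose to 0.0358 with only 5.7 N, just short of the stop. I'll press again gently and hold it there.

{"op": "move_arm", "data": {
  "increments": [
    [[0.001, 0, 0], [0, 0, 0], 1],
    [[0.002, 0, 0], [0, 0, 0], 1],
    [[0.003, 0, 0], [0, 0, 0], 1],
    [[0.003, 0, 0], [0, 0, 0], 1],
    [[0.003, 0, 0], [0, 0, 0], 1],
    [[0.003, 0, 0], [0, 0, 0], 1]
  ]
}}

```text
t: 9.25
ee_pos: [0.4949, 0.2956, 0.0358]
ee_rot: [1.037, 1.309, -1.045]
ft_force: [-3.1, -0.3, 7.0]
grip_width: -0.0002
```

{"op": "move_arm", "data": {
  "increments": [
    [[0.002, 0, 0], [0, 0, 0], 1],
    [[0.004, 0, 0], [0, 0, 0], 1],
    [[0.005, 0, 0], [0, 0, 0], 1],
    [[0.005, 0, 0], [0, 0, 0], 1],
    [[0.005, 0, 0], [0, 0, 0], 1],
    [[0.005, 0, 0], [0, 0, 0], 1]
  ]
}}

```text
t: 9.85
ee_pos: [0.4958, 0.2959, 0.0343]
ee_rot: [1.038, 1.307, -1.043]
ft_force: [-3.6, -0.8, 8.3]
grip_width: -0.0001
```

```bash
python3 - <<'E'
from h import *
plan([.4965,.298,.032],12.8)
q,d=manip.camera('side');cv2.imwrite('pics/s11.png',cv2.resize(q[265:345,260:360],(600,480),interpolation=cv2.INTER_CUBIC))
P=pts('side',d)
for n,(u,v) in {'front':(333,305),'front2':(332,312),'rear':(285,300),'mid':(300,300)}.items(): print(n,P[v-1:v+2,u-1:u+2].reshape(-1,3).mean(0).round(4))
E
```

```text
opt 0 shift [ 0.0031  0.0015 -0.0025] turn [0.0042 0.0028 0.0024]
opt 180 shift [ 0.0031  0.0015 -0.0025] turn [-3.9958e+00 -3.8000e-03  4.4000e-03]
t 9.85 pos [0.4958 0.2959 0.0343] x [-0.001 -0.003 -1.   ] y yaw 12.99 q [ 0.313  0.1   -0.267  1.205 -0.002  1.657] F [-3.62 -0.82  8.29] -7.46013131920985e-05
front [0.4529 0.3032 0.0341]
front2 [0.4538 0.3216 0.034 ]
rear [0.5608 0.2977 0.0331]
mid [0.5271 0.2966 0.0352]
```

View pics/s11.png

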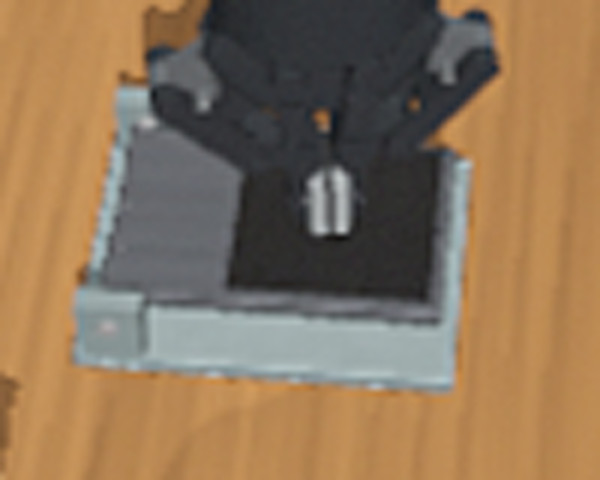

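Front edge is now at 0.034, level. I'll press until the force clearly jumps, to be sure it's on the stop.

{"op": "move_arm", "data": {
  "increments": [
    [[0.002, 0, 0], [0, 0, 0], 1],
    [[0.004, 0, 0], [0, 0, 0], 1],
    [[0.005, 0, 0], [0, 0, 0], 1],
    [[0.005, 0, 0], [0, 0, 0], 1],
    [[0.005, 0, 0], [0, 0, 0], 1],
    [[0.005, 0, 0], [0, 0, 0], 1]
  ]
}}

```text
t: 10.5
ee_pos: [0.4969, 0.2962, 0.0339]
ee_rot: [1.04, 1.306, -1.041]
ft_force: [-7.7, -2.5, 18.1]
grip_width: -0.0002
```

{"op": "move_arm", "data": {
  "increments": [
    [[0.003, 0, 0], [0, 0, 0], 1],
    [[0.005, 0, 0], [0, 0, 0], 1],
    [[0.005, 0, 0], [0, 0, 0], 1],
    [[0.005, 0, 0], [0, 0, 0], 1],
    [[0.005, 0, 0], [0, 0, 0], 1]
  ]
}}

```text
t: 11.0
ee_pos: [0.4981, 0.2965, 0.0339]
ee_rot: [1.041, 1.304, -1.039]
ft_force: [-9.8, -2.5, 19.2]
grip_width: -0.0002
```

At 19 N the height doesn't change (0.0339), so the treadle is firmly on the stop. Lifting off.

{"op": "move_arm", "data": {
  "increments": [
    [[-0.01, 0, 0], [0, 0, 0], 1],
    [[-0.02, 0, 0], [0, 0, 0], 1],
    [[-0.035, 0, 0], [0, 0, 0], 1],
    [[-0.07, 0, 0], [0, 0, 0], 1],
    [[-0.12, 0, 0], [0, 0, 0], 1],
    [[-0.18, 0, 0], [0, 0, 0], 1],
    [[-0.22, 0, 0], [0, 0, 0], 1],
    [[-0.22, 0, 0], [0, 0, 0], 1]
  ]
}}

```text
t: 11.8
ee_pos: [0.4995, 0.2974, 0.2048]
ee_rot: [1.046, 1.3, -1.033]
ft_force: [0.2, -0.3, 1.9]
grip_width: -0.0003
```

```bash
python3 - <<'E'
from h import *
plan([.4965,.298,.032],12.8)
q,d=manip.camera('side');s,e=manip.camera('scene')
P=pts('side',d);print('pad front z',P[303:306,320:324,2].mean(),P[300:306,328:331,2].mean())
cv2.imwrite('pics/f.png',np.vstack([np.hstack([cv2.resize(q[170:345,230:380],(390,455)),cv2.resize(s[180:340,220:460],(400,455))])]))
E
```

```text
opt 0 shift [ 0.2303 -0.0063 -0.002 ] turn [ 0.004   0.0014 -0.0138]
opt 180 shift [ 0.2303 -0.0063 -0.002 ] turn [-3.9959e+00  2.1600e-02  2.2000e-03]
t 11.8 pos [0.4995 0.2974 0.2048] x [ 0.011  0.001 -1.   ] y yaw 12.98 q [ 0.313  0.03  -0.028  1.502 -0.002  1.657] F [ 0.17 -0.28  1.94] -0.0003107353466787621
pad front z 0.05389228414546173 0.05700346599336962
```

View pics/f.png

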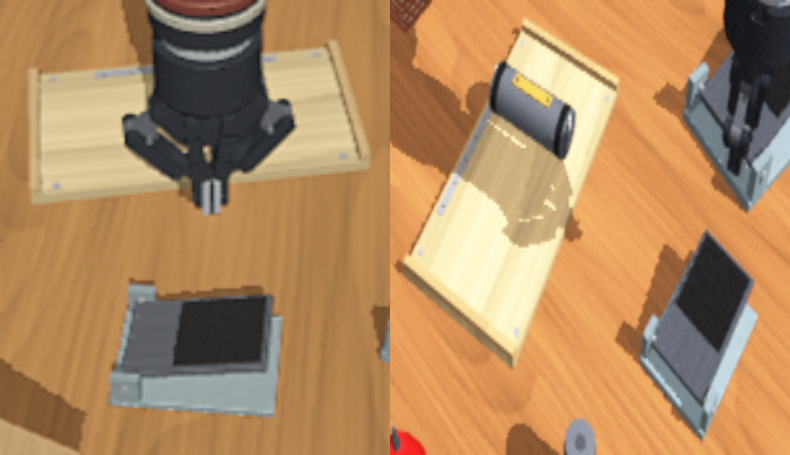

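The treadle has sprung back: its pad is at about 54 mm and it slopes as it did at the start. The roller is where I left it, plate up, at (532,108) in the right-hand crop, and the gripper is clear. Handing in.

```bash
python3 - <<'E'
from plant import manip
print(manip.sign_off())
E
```

```text
the job is handed in; nothing more can be done
None
```

I rolled the roller about 65 mm toward the robot between the open fingers, never gripping or lifting it, and let go with its plate up. I then pressed the smaller treadle to its stop, let it spring back and handed in at about 12 s of the 53 s.

**Roller:** after release, the three cameras put the plate at -1.9°, 0.2° and 0.1° from straight up, with the roller at about x = -0.054 on the board. In the last picture it was still there, plate up. I did not re-measure the angle after the press.

**Treadle:** my first press gave a force spike of about 85 N at the wrist (limit 120 N). When I held it there, the tool eased back about 2.7 mm, just short of the stop, so I pressed again. The second press held at 0.0339 m with 18–19 N for over 0.5 s, which is clearly on the stop. After lifting off, the pad was back at about 54 mm, sloped as at the start, and the gripper was clear.

**Other objects:** I touched nothing else as far as I can tell. I did not measure the bulb, spare roller or tile stack again at the end.

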